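# Sort the seal-fitting parts into their specimen trays

## Task

Sort the five loose parts on the desk into the three wooden trays: each terminal screw, each seal body and the brass press jaw goes into the tray that has a specimen of its own kind on its back ledge. Set every part down upright, as it stands now, flat on the tray's floor inside the walls and not on top of another part. Do not shift the clip board or the tea glass.

Things in the scene. Friction and masses are not known exactly. Their poses are not given: they have to be found in the camera images.
- screw_a_mid (a point): nickel-plated terminal screw standing on its head on the desk: round head 24 mm across and 14 mm high below, threaded shank 12 mm across and 32 mm long pointing up, 46 mm tall in all, about 78 g. This point: on its axis, half-way up, 23 mm above its underside; z is up along the shank
- screw_b_mid (a point): another, identical; nickel-plated terminal screw standing on its head on the desk: round head 24 mm across and 14 mm high below, threaded shank 12 mm across and 32 mm long pointing up, 46 mm tall in all, about 78 g. This point: on its axis, half-way up, 23 mm above its underside; z is up along the shank
- seal_a_mid (a point): green bakelite seal body standing on the desk: cylinder 32 mm across and 18 mm high with a neck 20 mm across and 8 mm high on top, 26 mm tall in all, about 25 g. This point: on its axis, half-way up, 13 mm above its underside; z is up through the neck
- seal_b_mid (a point): another, identical; green bakelite seal body standing on the desk: cylinder 32 mm across and 18 mm high with a neck 20 mm across and 8 mm high on top, 26 mm tall in all, about 25 g. This point: on its axis, half-way up, 13 mm above its underside; z is up through the neck
- jaw_mid (a point): heavy brass seal press jaw, an upturned T: foot 28 mm (x) by 56 mm (y) by 18 mm high, with a block 28 mm (x) by 26 mm (y) by 20 mm high on its middle, 38 mm tall in all, about 360 g; both faces across x are flat and 28 mm apart over the full height. This point: at its centre, half-way up, 19 mm above its underside; z is up
- tray_screw: wooden tray, fixed to the desk; specimen on its ledge: terminal screw, head down (fixed). The trays differ only in specimen. Origin: under the compartment's centre, on the desk; z up. Compartment 100 (x) by 140 mm (y) outside, 92 by 132 inside, walls 4 mm, rim 16 mm and inner floor 4 mm above the desk. Ledge 8 mm high, x = 50 to 90 mm; specimen at x = 70 mm, y = 0
- tray_seal: wooden tray, fixed to the desk; specimen on its ledge: green seal body (fixed). The trays differ only in specimen. Origin: under the compartment's centre, on the desk; z up. Compartment 100 (x) by 140 mm (y) outside, 92 by 132 inside, walls 4 mm, rim 16 mm and inner floor 4 mm above the desk. Ledge 8 mm high, x = 50 to 90 mm; specimen at x = 70 mm, y = 0
- tray_jaw: wooden tray, fixed to the desk; specimen on its ledge: brass press jaw, long side along y (fixed). The trays differ only in specimen. Origin: under the compartment's centre, on the desk; z up. Compartment 100 (x) by 140 mm (y) outside, 92 by 132 inside, walls 4 mm, rim 16 mm and inner floor 4 mm above the desk. Ledge 8 mm high, x = 50 to 90 mm; specimen at x = 70 mm, y = 0
- clipboard: bystander, to be left alone: steel clip board 240 by 150 mm, 5 mm thick, lying to the left with an aluminium tally plate under its spring clip (18 mm high at most). Origin: centre of its underside
- tea_glass: bystander, to be left alone: empty tea glass 60 mm across, 85 mm high, standing to the right. Origin: centre of its underside

How it is judged:
By the outcome, as a careful person would: the job done as asked, in the order asked, and still so for the second after the job is handed in, with the robot touching nothing.
It also fails if it takes over 112 s, if anything falls off the work surface, if the arm or the gripper's body presses on something with over 40 N, if the wrist force passes 120 N, or if a joint passes its speed limit or range.

## Robot

A 6-joint arm with a two-finger parallel gripper is mounted at the origin on the work surface. World frame = base frame: x ahead of the robot, y to its left, z up, the work surface at z = 0. Lengths are in m, angles in degrees, forces in N, time in s.
With the tool pointing down it reaches from about 0.375 to 0.9 m from the base axis. Payload 3.1 kg.
Tool frame: the origin (TCP) lies on the centre line of the jaws, within the pads' length; the fingertips stand 8 mm ahead of it and the grasp point (between the pads) lies 11 mm behind it (bot.tip_extent is the distance from the TCP to the fingertips, in m); z points along the fingers, y is the line along which they close (so a half turn about z gives the same grasp; the last joint's range is limited). The gripper opens to 87 mm and grips with 3 to 60 N. Pads are 19 mm wide; open, the fingers measure 117 mm over their backs; the gripper's body (75 mm by 190 mm) begins 51 mm behind the grasp point.
Start: joints at [-80.587, 30.224, 82.088, -0, 67.689, -10.227], TCP at [0.21, -0.589, 0.231] pointing down, gripper open.
Joint ranges: [-176.69, 176.69], [-43.24, 126.21], [12.49, 139.97], [-82, 262], [0, 151.66], [-163.58, 163.58]. Speed limits (degrees/s): [159.86, 159.86, 180, 180, 180, 180].

## Interface

Orientations are given as a 3x3 rotation matrix whose columns are the frame's x, y, z axes.
In Python, from rig import bot, vision, workorder gives the robot as it stands.
- The arm moves only by the shell command python3 -m handwheel 'ROWS'. ROWS is JSON, a list of rows, each an object with "delta_rot": the turn, a rotation vector about the tool's x, y, z in rad, a list of three; "xyz": the shift along the tool's x, y, z in mm, a list of three; "hand": the closure, from -1 (fully open) to 1 (shut). A call has exactly 5 rows; each row is the pose to reach, as a shift and turn from the pose commanded when the call began, along the tool's axes at that moment; what a row does not reach only later rows make up. A row lasts 1/8 s, in which the tool goes at most 62.5 mm and 10.7 degrees, less where a joint would pass 70% of its speed; a pose out of reach is approached as far as the arm can. A call with a gripper value outside its range is refused whole. The fingers move at their own pace and stop on an object; the grip force is fixed at half the most. Time passes only in rows, so rows that repeat a pose let the fingers close, or fill a call up. It gives the time, the measured TCP pose, the force, the opening and the grip force at its end, in the units of the state.
- bot.read_state(): the state, without advancing time (a new reading comes with each control period).
- vision.capture(name): name is "side" or "top" or "wrist"; returns the picture (480x640x3 uint8, red, green, blue); there is no depth.
- vision.camera_model(name): a dict with "camera_matrix" (3x3 intrinsics, pixels), "dist_coeffs" ([k1, k2, p1, p2, k3] as OpenCV has them; the pictures are not rectified), "camera_from_world" (4x4, takes a point from world to camera coordinates). Camera axes: x right, y up, looking along -z (the intrinsics and any distortion apply to the point x, -y, -z); pixel columns grow to the right and rows downward; lengths in m; the calibration is good to about 2 mm. A picture is of the moment at which its call begins: read the wrist's pose just before it. camera_model takes no time and is no camera call; for the wrist camera it gives the pose at the moment of the call.
- workorder.hand_in(): hands the job in; it is judged then, once.
The state is a dict: "time_s": time; "joint_positions": joint angles; "qvel": joint speeds; "tau": joint torques, N m; "position": TCP position; "tcp_rot": TCP orientation; "force": force on the tool from outside, world axes, zero at the start; "moment": the same for the moment, N m; "opening": opening from 0.0 (shut) to 1.0 (fully open); "grasp_force": force on a finger pad.
Only numpy, scipy, OpenCV 4.12 (cv2) and the standard library are available. Lean on these libraries where they do the work, as an engineer would, in place of code of your own. Each camera call takes 0.05 s, during which the arm holds its last target. There are 200 camera calls.

## Working session

There is one attempt and no reset: what is moved stays moved. The work goes in short steps, Python scripts to look and compute and a shell command to move; the robot and the scene stay as the last step left them, time stands still between calls to the robot, and variables do not carry over. Pictures are saved under pics/ and viewed, at most 14 in all, crops included, and the job is handed in when it is done.

```bash
mkdir -p pics && cat > h.py <<'E'
import numpy as np, cv2
from rig import bot, vision, workorder
def snap(n,f):
    m=vision.camera_model(n); im=vision.capture(n); cv2.imwrite('pics/'+f,im[:,:,::-1]); np.savez('pics/'+f+'.npz',K=m['camera_matrix'],D=m['dist_coeffs'],T=m['camera_from_world']); return im
def ray(f,uv,z):
    d=np.load('pics/'+f+'.npz'); p=cv2.undistortPoints(np.array([[uv]],float),d['K'],d['D'])[0,0]
    T=d['T']; R=T[:3,:3]; c=-R.T@T[:3,3]; r=R.T@np.array([p[0],-p[1],-1.]); return c+r*(z-c[2])/r[2]
def proj(f,P):
    d=np.load('pics/'+f+'.npz'); q=(d['T']@np.append(P,1))[:3]; q=q*[1,-1,-1]
    return cv2.projectPoints(q.reshape(1,1,3),np.zeros(3),np.zeros(3),d['K'],d['D'])[0].ravel()
E
python3 - <<'E'
from h import *
snap('top','top1.png'); snap('side','side1.png')
s=bot.read_state(); print(s['position'],s['tcp_rot'],s['time_s'],s['opening'])
E
```

```text
[ 0.21000233 -0.58795173  0.22964523] [[ 9.41814774e-01  3.36132131e-01 -3.50351132e-04]
 [ 3.36132135e-01 -9.41812688e-01  2.01186098e-03]
 [ 3.46285978e-04 -2.01256467e-03 -9.99997915e-01]] 0.1 1.001907214382386
```

View pics/top1.png

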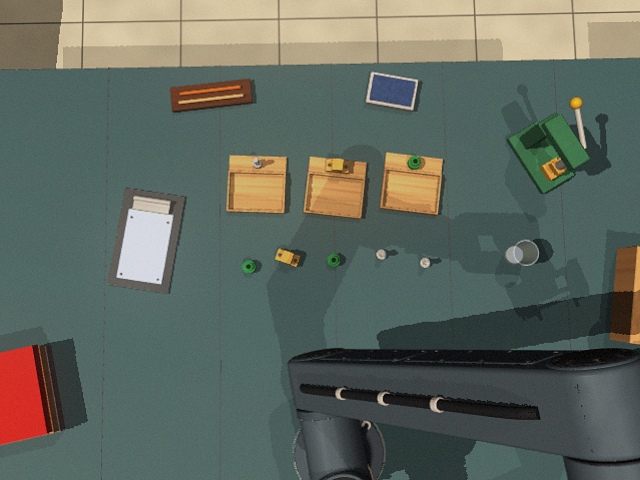

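View pics/side1.png

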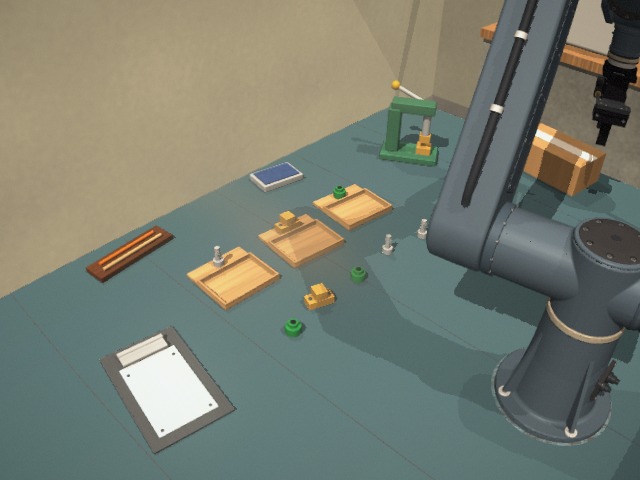

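The top view shows the screw tray at about (257,190), the jaw tray at (336,190) and the seal tray at (412,190). The loose parts are seals at (249,266) and (335,260), the jaw at (288,257), and screws at (381,255) and (425,263). I'll enlarge this area.

```bash
python3 - <<'E'
from h import *
im=cv2.imread('pics/top1.png')
cv2.imwrite('pics/c1.png',cv2.resize(im[235:285,235:445],None,fx=3.8,fy=3.8,interpolation=cv2.INTER_CUBIC))
cv2.imwrite('pics/c2.png',cv2.resize(im[145:225,222:447],None,fx=3.5,fy=3.5,interpolation=cv2.INTER_CUBIC))
for n,uv,z in [('sealL',(249,266),.018),('jaw',(288,257),.03),('sealR',(335,260),.018),('scL',(381,255),.04),('scR',(425,263),.04),('t1',(257,190),.01),('t2',(336,190),.01),('t3',(412,190),.01)]: print(n,ray('top1.png',uv,z).round(4))
E
```

```text
sealL [0.4424 0.2073 0.018 ]
jaw [0.4616 0.1125 0.03  ]
sealR [4.528e-01 2.000e-04 1.800e-02]
scL [ 0.4615 -0.1085  0.04  ]
scR [ 0.4405 -0.2119  0.04  ]
t1 [0.6283 0.1873 0.01  ]
t2 [ 0.6245 -0.0061  0.01  ]
t3 [ 0.6207 -0.1921  0.01  ]
```

View pics/c1.png

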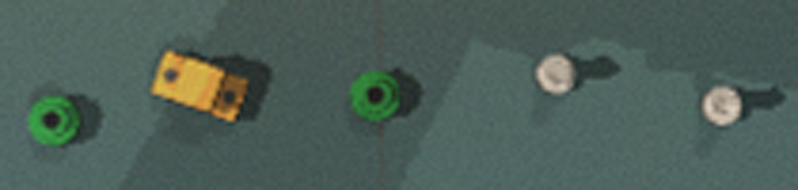

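View pics/c2.png

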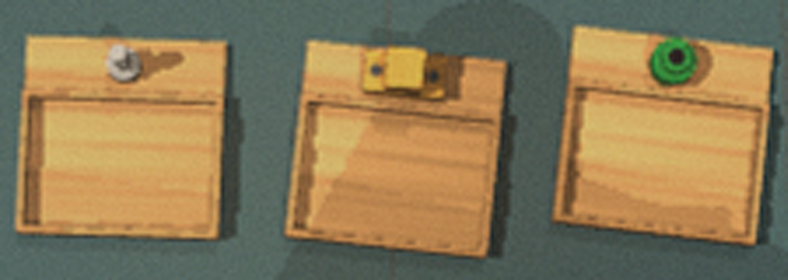

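```bash
cat >> h.py <<'E'
from scipy.optimize import least_squares
def step(x,y,z,a=None,frm=None):
    """tool-frame shift (mm) and z-turn (rad) from the present pose to x,y,z, yaw a (deg; tool x direction), tool down"""
    s=bot.read_state(); p=np.array(s['position']); R=np.array(s['tcp_rot'])
    d=R.T@(np.array([x,y,z])-p)*1000
    a0=np.degrees(np.arctan2(R[1,0],R[0,0])); a=a0 if a is None else a
    A=np.radians(a); G=np.array([[np.cos(A),np.sin(A),0],[np.sin(A),-np.cos(A),0],[0,0,-1]])
    rv=cv2.Rodrigues(R.T@G)[0].ravel()
    print('xyz',d.round(1),'rot',rv.round(4),'a0',a0.round(1),'pos',p.round(4),'t',round(s['time_s'],2),'open',round(s['opening'],3),'F',np.round(s['force'],1),'grip',round(s['grasp_force'],1))
E
python3 - <<'E'
from h import *
f='top1.png'
def c1(x,y): return ((x+.5)/3.8-.5+235,(y+.5)/3.8-.5+235)
def c2(x,y): return ((x+.5)/3.5-.5+222,(y+.5)/3.5-.5+145)
for n,q,z in [('sealL',(53,120),.015),('sealR',(375,96),.015),('scL',(556,74),.035),('scR',(722,105),.035),('j1',(168,50),.018),('j2',(153,92),.018),('j3',(238,122),.018),('j4',(247,77),.018)]: print(n,ray(f,c1(*q),z).round(4))
for n,c in dict(screw=[(16,232),(220,238),(27,37),(226,41)],jaw=[(286,237),(487,257),(307,40),(507,60)],seal=[(553,221),(754,244),(574,26),(775,47)]).items():
    M=[(-.05,.07,.016),(-.05,-.07,.016),(.09,.07,.008),(.09,-.07,.008)]
    def W(p,m): C,S=np.cos(p[2]),np.sin(p[2]); return np.array([p[0]+C*m[0]-S*m[1],p[1]+S*m[0]+C*m[1],m[2]])
    r=least_squares(lambda p:np.concatenate([proj(f,W(p,m))-c2(*q) for m,q in zip(M,c)]),[.62,0,0])
    print(n,r.x[:2].round(4),np.degrees(r.x[2]).round(1),np.abs(r.fun).max().round(2))
step(.44,-.212,.15,90)
E
```

```text
sealL [0.4421 0.2087 0.015 ]
sealR [0.4533 0.0042 0.015 ]
scL [ 0.4639 -0.1089  0.035 ]
scR [ 0.4425 -0.212   0.035 ]
j1 [0.4849 0.135  0.018 ]
j2 [0.4584 0.1448 0.018 ]
j3 [0.4384 0.0913 0.018 ]
j4 [0.4668 0.0851 0.018 ]
screw [0.6239 0.1889] -2.6 0.36
jaw [ 0.6121 -0.0014] -7.0 0.4
seal [ 0.6183 -0.188 ] -8.0 0.7
xyz [ 343.  -276.6   80.3] rot [-0.0015 -0.0015 -1.228 ] a0 19.6 pos [ 0.21   -0.588   0.2296] t 0.1 open 1.002 F [-0.2  0.6 -0.3] grip 0.0
```

```bash
python3 -m handwheel '[{"xyz":[69,-55,0],"delta_rot":[0,0,-0.18],"hand":-1},{"xyz":[115,-92,10],"delta_rot":[0,0,-0.36],"hand":-1},{"xyz":[160,-130,20],"delta_rot":[0,0,-0.54],"hand":-1},{"xyz":[206,-167,35],"delta_rot":[0,0,-0.72],"hand":-1},{"xyz":[250,-202,50],"delta_rot":[0,0,-0.9],"hand":-1}]' && python3 -c "
from h import *
step(.4425,-.212,.15,90)"
```

```text
time_s: 0.72
position: [0.3712, -0.3243, 0.1837]
tcp_rot: [[0.317, 0.948, 0.0], [0.948, -0.317, -0.0], [-0.0, 0.001, -1.0]]
force: [1.2, -0.1, -0.2]
opening: 0.998
grasp_force: 0.0
xyz [129.1  32.   33.7] rot [ 5.000e-04  2.000e-04 -3.227e-01] a0 71.5 pos [ 0.3712 -0.3243  0.1837] t 0.72 open 0.998 F [ 1.2 -0.1 -0.2] grip 0.0
```

```bash
python3 -m handwheel '[{"xyz":[58,15,15],"delta_rot":[0,0,-0.165],"hand":-1},{"xyz":[117,29,30],"delta_rot":[0,0,-0.328],"hand":-1},{"xyz":[117,29,30],"delta_rot":[0,0,-0.328],"hand":-1},{"xyz":[117,29,30],"delta_rot":[0,0,-0.328],"hand":-1},{"xyz":[117,29,30],"delta_rot":[0,0,-0.328],"hand":-1}]' && python3 -c "
from h import *
snap('wrist','w1.png')
step(.4425,-.212,.026,90)
for P in [(.4425,-.212,.046),(.4425,-.212,.014)]: print(proj('w1.png',P))"
```

```text
time_s: 1.35
position: [0.4354, -0.226, 0.1544]
tcp_rot: [[0.002, 1.0, 0.001], [1.0, -0.002, -0.001], [-0.001, 0.001, -1.0]]
force: [0.6, 0.2, -0.5]
opening: 0.996
grasp_force: 0.0
xyz [ 14.3   7.  128.4] rot [ 0.0008  0.0009 -0.0028] a0 89.8 pos [ 0.4353 -0.2261  0.1544] t 1.4 open 0.998 F [1.  0.3 0.7] grip 0.0
[324.84304326 215.43473675]
[323.69365837 206.71554771]
```

View pics/w1.png

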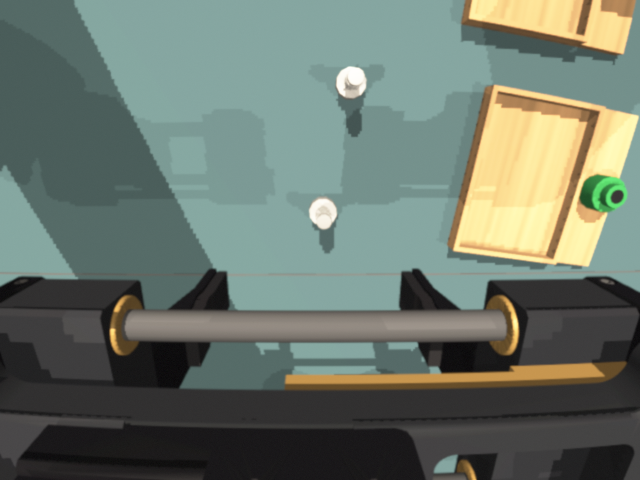

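The wrist view shows screw B's shank top at about (321,214), screw A's at (355,77), and the seal tray at right.

```bash
python3 - <<'E'
from h import *
im=cv2.imread('pics/w1.png')
cv2.imwrite('pics/c3.png',cv2.resize(im[50:250,280:400],None,fx=3,fy=3,interpolation=cv2.INTER_CUBIC))
print(ray('w1.png',(321,214),.046),ray('w1.png',(323,212),.010),ray('w1.png',(354,77),.046),ray('w1.png',(351,83),.01))
for uv in [(490,87),(450,250),(575,262),(606,194)]: print(ray('w1.png',uv,.016 if uv[0]!=606 else .034))
E
```

```text
[ 0.43956217 -0.2108723   0.046     ] [ 0.4420423  -0.21751655  0.01      ] [ 0.46211471 -0.11327808  0.046     ] [ 0.46370823 -0.11273138  0.01      ]
[ 0.57336998 -0.11484485  0.016     ]
[ 0.55446791 -0.25056236  0.016     ]
[ 0.67436011 -0.26290119  0.016     ]
[ 0.6746457  -0.19641154  0.034     ]
```

View pics/c3.png

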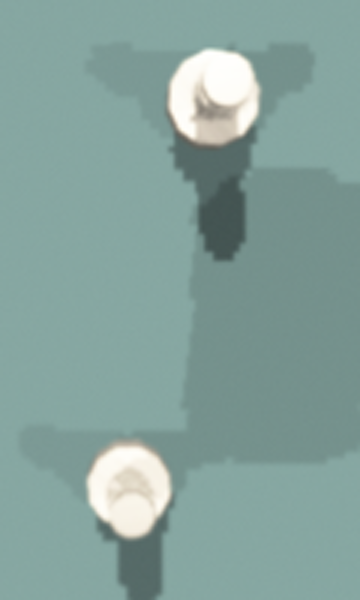

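```bash
python3 - <<'E'
from h import *
print(ray('w1.png',(324,221.7),.046),ray('w1.png',(323,212),.010),ray('w1.png',(356,77.3),.046),ray('w1.png',(351,83),.01))
step(.4415,-.217,.026,90)
E
```

```text
[ 0.44188807 -0.21693457  0.046     ] [ 0.4420423  -0.21751655  0.01      ] [ 0.4635093  -0.11346812  0.046     ] [ 0.46370823 -0.11273138  0.01      ]
xyz [  9.3   6.  128.4] rot [ 0.0008  0.0009 -0.0028] a0 89.8 pos [ 0.4353 -0.2261  0.1544] t 1.4 open 0.998 F [1.  0.3 0.7] grip 0.0
```

```bash
python3 -m handwheel '[{"xyz":[9.3,6.5,40],"delta_rot":[0,0,0],"hand":-0.3},{"xyz":[9.3,6.5,80],"delta_rot":[0,0,0],"hand":-0.3},{"xyz":[9.3,6.5,115],"delta_rot":[0,0,0],"hand":-0.3},{"xyz":[9.3,6.5,128],"delta_rot":[0,0,0],"hand":-0.3},{"xyz":[9.3,6.5,128],"delta_rot":[0,0,0],"hand":-0.3}]' && python3 -m handwheel '[{"xyz":[0,0,0],"delta_rot":[0,0,0],"hand":1},{"xyz":[0,0,0],"delta_rot":[0,0,0],"hand":1},{"xyz":[0,0,0],"delta_rot":[0,0,0],"hand":1},{"xyz":[0,0,0],"delta_rot":[0,0,0],"hand":1},{"xyz":[0,0,0],"delta_rot":[0,0,0],"hand":1}]'
```

```text
time_s: 2.02
position: [0.4418, -0.2159, 0.0258]
tcp_rot: [[0.002, 1.0, -0.001], [1.0, -0.002, 0.001], [0.001, -0.001, -1.0]]
force: [-0.1, 0.3, -0.5]
opening: 0.664
grasp_force: 0.0
time_s: 2.65
position: [0.4422, -0.2152, 0.0262]
tcp_rot: [[-0.0, 1.0, 0.0], [1.0, 0.0, -0.0], [-0.0, 0.0, -1.0]]
force: [0.2, 0.4, -0.6]
opening: 0.166
grasp_force: 0.0
```

```bash
python3 -m handwheel '[{"xyz":[0,0,0],"delta_rot":[0,0,0],"hand":1},{"xyz":[0,0,-5],"delta_rot":[0,0,0],"hand":1},{"xyz":[0,0,-40],"delta_rot":[0,0,0],"hand":1},{"xyz":[0,0,-80],"delta_rot":[0,0,0],"hand":1},{"xyz":[20,5,-90],"delta_rot":[0,0,0],"hand":1}]' && python3 -m handwheel '[{"xyz":[45,18,0],"delta_rot":[0,0,0],"hand":1},{"xyz":[90,36,0],"delta_rot":[0,0,0],"hand":1},{"xyz":[135,54,0],"delta_rot":[0,0,0],"hand":1},{"xyz":[180,72,0],"delta_rot":[0,0,0],"hand":1},{"xyz":[225,90,0],"delta_rot":[0,0,0],"hand":1}]' && python3 -m handwheel '[{"xyz":[45,18,0],"delta_rot":[0,0,0],"hand":1},{"xyz":[90,36,0],"delta_rot":[0,0,0],"hand":1},{"xyz":[135,60,0],"delta_rot":[0,0,0],"hand":1},{"xyz":[150,75,0],"delta_rot":[0,0,0],"hand":1},{"xyz":[150,75,0],"delta_rot":[0,0,0],"hand":1}]' && python3 -m handwheel '[{"xyz":[0,0,0],"delta_rot":[0,0,0],"hand":1},{"xyz":[0,0,0],"delta_rot":[0,0,0],"hand":1},{"xyz":[0,0,0],"delta_rot":[0,0,0],"hand":1},{"xyz":[0,0,0],"delta_rot":[0,0,0],"hand":1},{"xyz":[0,0,0],"delta_rot":[0,0,0],"hand":1}]' && python3 -c "
from h import *
snap('wrist','w2.png')
step(.621,.215,.034,87.4)"
```

```text
time_s: 3.28
position: [0.4486, -0.197, 0.1186]
tcp_rot: [[0.002, 1.0, 0.005], [1.0, -0.002, -0.004], [-0.004, 0.005, -1.0]]
force: [0.0, -0.3, -0.4]
opening: 0.129
grasp_force: 30.0
time_s: 3.9
position: [0.5373, 0.0314, 0.1162]
tcp_rot: [[-0.0, 1.0, -0.0], [1.0, 0.0, -0.0], [-0.0, -0.0, -1.0]]
force: [0.6, -0.4, -0.4]
opening: 0.126
grasp_force: 30.0
time_s: 4.53
position: [0.6125, 0.181, 0.116]
tcp_rot: [[-0.002, 1.0, 0.001], [1.0, 0.002, -0.0], [-0.0, 0.001, -1.0]]
force: [-0.2, -0.8, 0.2]
opening: 0.124
grasp_force: 30.0
time_s: 5.15
position: [0.6121, 0.1795, 0.1162]
tcp_rot: [[0.0, 1.0, 0.0], [1.0, -0.0, -0.0], [-0.0, 0.0, -1.0]]
force: [-0.2, -0.1, -1.3]
opening: 0.128
grasp_force: 30.0
xyz [35.4  8.8 82.1] rot [ 0.0001 -0.      0.0452] a0 90.0 pos [0.6121 0.1796 0.1161] t 5.2 open 0.122 F [-0.6 -0.3  0. ] grip 30.0
```

View pics/w2.png

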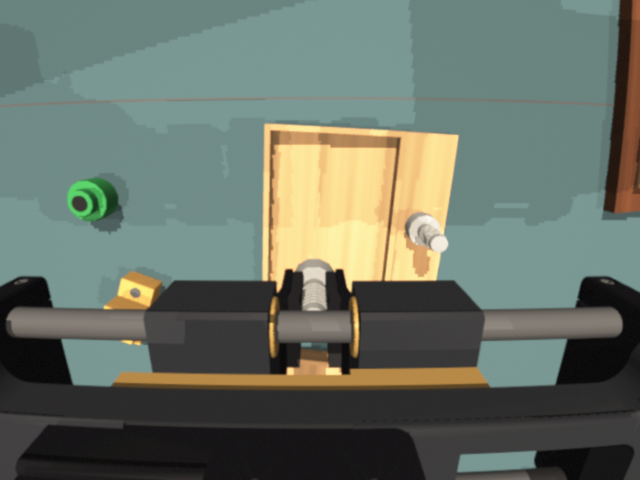

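The wrist view shows the screw held, with the tray's front-left corner at (265,125), back-left at (457,135), and specimen top at (438,243). The left seal's neck top is at (80,203).

```bash
python3 - <<'E'
from h import *
for uv,z in [((265,125),.016),((457,135),.008),((438,243),.054),((402,136),.016),((80,203),.026),((92,200),.018)]: print(ray('w2.png',uv,z).round(4))
E
```

```text
[0.5768 0.2601 0.016 ]
[0.7145 0.254  0.008 ]
[0.6911 0.1865 0.054 ]
[0.6723 0.2529 0.016 ]
[0.4414 0.2076 0.026 ]
[0.4457 0.2082 0.018 ]
```

```bash
python3 -m handwheel '[{"xyz":[38,13,0],"delta_rot":[0,0,0.045],"hand":1},{"xyz":[38,13,35],"delta_rot":[0,0,0.045],"hand":1},{"xyz":[38,13,70],"delta_rot":[0,0,0.045],"hand":1},{"xyz":[38,13,81],"delta_rot":[0,0,0.045],"hand":1},{"xyz":[38,13,85],"delta_rot":[0,0,0.045],"hand":1}]' && python3 -m handwheel '[{"xyz":[0,0,0],"delta_rot":[0,0,0],"hand":1},{"xyz":[0,0,0],"delta_rot":[0,0,0],"hand":1},{"xyz":[0,0,0],"delta_rot":[0,0,0],"hand":0.4},{"xyz":[0,0,0],"delta_rot":[0,0,0],"hand":0.4},{"xyz":[0,0,0],"delta_rot":[0,0,0],"hand":0.4}]'
```

```text
time_s: 5.82
position: [0.6252, 0.2177, 0.0308]
tcp_rot: [[0.045, 0.999, -0.0], [0.999, -0.045, -0.0], [-0.0, -0.0, -1.0]]
force: [0.3, -0.2, -0.3]
opening: 0.125
grasp_force: 30.0
time_s: 6.45
position: [0.6253, 0.2178, 0.0314]
tcp_rot: [[0.045, 0.999, 0.001], [0.999, -0.045, 0.0], [0.0, 0.001, -1.0]]
force: [-0.4, -0.1, 0.4]
opening: 0.287
grasp_force: 0.0
```

```bash
python3 -m handwheel '[{"xyz":[0,0,-25],"delta_rot":[0,0,0],"hand":0.4},{"xyz":[0,0,-75],"delta_rot":[0,0,0],"hand":0.2},{"xyz":[-6,-60,-80],"delta_rot":[0,0,-0.045],"hand":-0.3},{"xyz":[-12,-120,-80],"delta_rot":[0,0,-0.045],"hand":-0.3},{"xyz":[-18,-180,-80],"delta_rot":[0,0,-0.045],"hand":-0.3}]' && python3 -m handwheel '[{"xyz":[0,0,0],"delta_rot":[0,0,0],"hand":-0.3},{"xyz":[0,0,0],"delta_rot":[0,0,0],"hand":-0.3},{"xyz":[0,0,0],"delta_rot":[0,0,0],"hand":-0.3},{"xyz":[0,0,0],"delta_rot":[0,0,0],"hand":-0.3},{"xyz":[0,0,0],"delta_rot":[0,0,0],"hand":-0.3}]' && python3 -c "
from h import *
snap('wrist','w3.png')
step(.4425,.2078,.012,90)"
```

```text
time_s: 7.08
position: [0.4429, 0.2078, 0.1116]
tcp_rot: [[0.0, 1.0, 0.001], [1.0, -0.0, 0.0], [0.0, 0.001, -1.0]]
force: [0.6, 0.8, -0.4]
opening: 0.617
grasp_force: 0.0
time_s: 7.7
position: [0.4452, 0.2079, 0.1109]
tcp_rot: [[0.0, 1.0, 0.0], [1.0, -0.0, 0.0], [0.0, 0.0, -1.0]]
force: [-0.5, 0.6, -0.7]
opening: 0.65
grasp_force: 0.0
xyz [-0.1 -2.5 98.9] rot [ 0.0001 -0.     -0.0002] a0 90.0 pos [0.445  0.2079 0.1109] t 7.75 open 0.651 F [-0.4  0.   0.6] grip 0.0
```

View pics/w3.png

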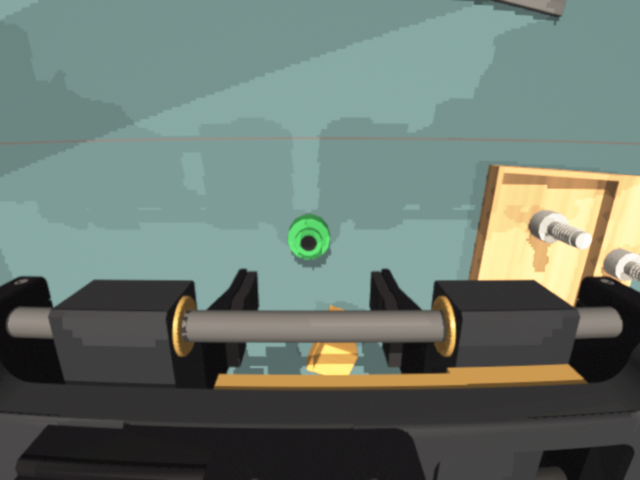

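The screw stands in its tray at (560,228). The seal's neck top is at (308,242).

```bash
python3 - <<'E'
from h import *
print(ray('w3.png',(308,242),.026),ray('w3.png',(309,237),.015))
E
```

```text
[0.43969372 0.20826927 0.026     ] [0.44026035 0.20864635 0.015     ]
```

```bash
python3 -m handwheel '[{"xyz":[0.4,-4.5,40],"delta_rot":[0,0,0],"hand":-0.3},{"xyz":[0.4,-4.5,75],"delta_rot":[0,0,0],"hand":-0.3},{"xyz":[0.4,-4.5,95],"delta_rot":[0,0,0],"hand":-0.3},{"xyz":[0.4,-4.5,99],"delta_rot":[0,0,0],"hand":-0.3},{"xyz":[0.4,-4.5,99],"delta_rot":[0,0,0],"hand":-0.3}]' && python3 -m handwheel '[{"xyz":[0,0,0],"delta_rot":[0,0,0],"hand":1},{"xyz":[0,0,0],"delta_rot":[0,0,0],"hand":1},{"xyz":[0,0,0],"delta_rot":[0,0,0],"hand":1},{"xyz":[0,0,0],"delta_rot":[0,0,0],"hand":1},{"xyz":[0,0,0],"delta_rot":[0,0,0],"hand":1}]' && python3 -m handwheel '[{"xyz":[0,0,-5],"delta_rot":[0,0,0],"hand":1},{"xyz":[0,0,-40],"delta_rot":[0,0,0],"hand":1},{"xyz":[0,0,-80],"delta_rot":[0,0,0],"hand":1},{"xyz":[0,0,-100],"delta_rot":[0,0,0],"hand":1},{"xyz":[0,0,-100],"delta_rot":[0,0,0],"hand":1}]'
```

```text
time_s: 8.38
position: [0.4402, 0.2083, 0.0122]
tcp_rot: [[0.0, 1.0, 0.0], [1.0, -0.0, 0.0], [0.0, 0.0, -1.0]]
force: [-0.8, 0.1, 1.0]
opening: 0.653
grasp_force: 0.0
time_s: 9.0
position: [0.4404, 0.2084, 0.0125]
tcp_rot: [[0.0, 1.0, 0.001], [1.0, -0.0, 0.0], [0.0, 0.001, -1.0]]
force: [-0.1, 0.3, 4.9]
opening: 0.363
grasp_force: 30.0
time_s: 9.62
position: [0.4408, 0.2085, 0.1134]
tcp_rot: [[-0.0, 1.0, 0.003], [1.0, 0.0, 0.001], [0.001, 0.003, -1.0]]
force: [-0.3, 0.1, -0.6]
opening: 0.359
grasp_force: 30.0
```

```bash
python3 -m handwheel '[{"xyz":[-45,18,0],"delta_rot":[0,0,0],"hand":1},{"xyz":[-90,36,0],"delta_rot":[0,0,0],"hand":1},{"xyz":[-135,54,0],"delta_rot":[0,0,0],"hand":1},{"xyz":[-180,72,0],"delta_rot":[0,0,0],"hand":1},{"xyz":[-225,90,0],"delta_rot":[0,0,0],"hand":1}]' && python3 -m handwheel '[{"xyz":[-45,18,0],"delta_rot":[0,0,0],"hand":1},{"xyz":[-90,36,0],"delta_rot":[0,0,0],"hand":1},{"xyz":[-135,54,0],"delta_rot":[0,0,0],"hand":1},{"xyz":[-180,72,0],"delta_rot":[0,0,0.07],"hand":1},{"xyz":[-204,79,0],"delta_rot":[0,0,0.14],"hand":1}]' && python3 -m handwheel '[{"xyz":[0,0,0],"delta_rot":[0,0,0],"hand":1},{"xyz":[0,0,0],"delta_rot":[0,0,0],"hand":1},{"xyz":[0,0,0],"delta_rot":[0,0,0],"hand":1},{"xyz":[0,0,0],"delta_rot":[0,0,0],"hand":1},{"xyz":[0,0,0],"delta_rot":[0,0,0],"hand":1}]' && python3 -c "
from h import *
snap('wrist','w4.png')
step(.610,-.221,.017,82)"
```

```text
time_s: 10.25
position: [0.5294, -0.0181, 0.1105]
tcp_rot: [[0.0, 1.0, -0.003], [1.0, -0.0, 0.001], [0.001, -0.003, -1.0]]
force: [1.0, 0.8, -1.0]
opening: 0.353
grasp_force: 30.0
time_s: 10.88
position: [0.6092, -0.2233, 0.11]
tcp_rot: [[0.144, 0.99, -0.001], [0.99, -0.144, 0.0], [0.0, -0.001, -1.0]]
force: [-0.0, 0.3, 0.3]
opening: 0.357
grasp_force: 30.0
time_s: 11.5
position: [0.609, -0.22, 0.1123]
tcp_rot: [[0.139, 0.99, 0.0], [0.99, -0.139, -0.0], [-0.0, 0.0, -1.0]]
force: [0.2, -0.6, 0.0]
opening: 0.363
grasp_force: 30.0
xyz [-0.6  1.  95.3] rot [0.0002 0.0001 0.0004] a0 82.0 pos [ 0.6091 -0.2202  0.1123] t 11.55 open 0.355 F [-0.3 -0.6  0.3] grip 30.0
```

View pics/w4.png

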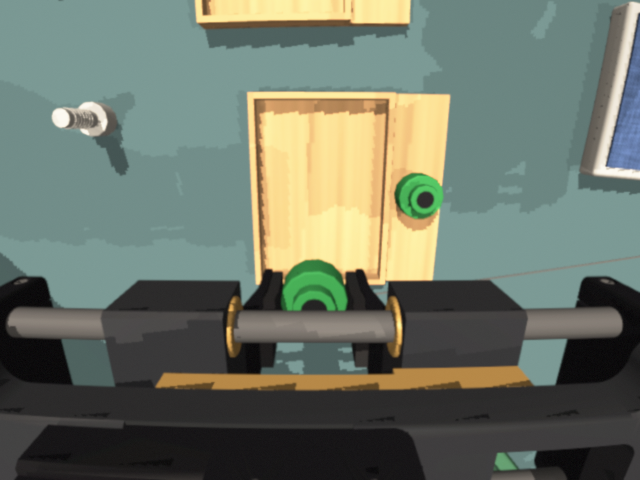

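The tray's front-left corner is at (248,94), back-left at (449,95), and specimen neck at (425,199). Screw A's top is at (62,118).

```bash
python3 - <<'E'
from h import *
for uv,z in [((248,94),.016),((449,95),.008),((425,199),.034),((62,118),.046)]: print(ray('w4.png',uv,z).round(4))
a=np.radians(-8);R=np.array([[np.cos(a),-np.sin(a)],[np.sin(a),np.cos(a)]])
print(ray('w4.png',(248,94),.016)[:2]+R@[.05,-.07], ray('w4.png',(425,199),.034)[:2]-R@[.07,0])
E
```

```text
[ 0.5779 -0.1143  0.016 ]
[ 0.7148 -0.1325  0.008 ]
[ 0.686  -0.1979  0.034 ]
[ 0.4657 -0.1132  0.046 ]
[ 0.61763791 -0.19058203] [ 0.61668796 -0.18817325]
```

```bash
python3 -m handwheel '[{"xyz":[0,3.5,40],"delta_rot":[0,0,0],"hand":1},{"xyz":[0,3.5,75],"delta_rot":[0,0,0],"hand":1},{"xyz":[0,3.5,90],"delta_rot":[0,0,0],"hand":1},{"xyz":[0,3.5,95],"delta_rot":[0,0,0],"hand":1},{"xyz":[0,3.5,95.3],"delta_rot":[0,0,0],"hand":1}]' && python3 -m handwheel '[{"xyz":[0,0,0],"delta_rot":[0,0,0],"hand":1},{"xyz":[0,0,0],"delta_rot":[0,0,0],"hand":1},{"xyz":[0,0,0],"delta_rot":[0,0,0],"hand":0.1},{"xyz":[0,0,0],"delta_rot":[0,0,0],"hand":0.1},{"xyz":[0,0,0],"delta_rot":[0,0,0],"hand":0.1}]' && python3 -m handwheel '[{"xyz":[0,0,-20],"delta_rot":[0,0,0],"hand":0.1},{"xyz":[0,0,-65],"delta_rot":[0,0,0],"hand":0.1},{"xyz":[0,0,-105],"delta_rot":[0,0,0],"hand":0.1},{"xyz":[0,0,-105],"delta_rot":[0,0,0],"hand":0.1},{"xyz":[0,0,-105],"delta_rot":[0,0,0],"hand":0.1}]' && python3 -c "
from h import *
step(.4642,-.113,.12,90)"
```

```text
time_s: 12.18
position: [0.6132, -0.2216, 0.0177]
tcp_rot: [[0.14, 0.99, 0.002], [0.99, -0.139, -0.001], [-0.001, 0.002, -1.0]]
force: [-1.1, 0.6, 0.3]
opening: 0.36
grasp_force: 30.0
time_s: 12.8
position: [0.6125, -0.2212, 0.0168]
tcp_rot: [[0.14, 0.99, 0.0], [0.99, -0.14, -0.0], [-0.0, 0.0, -1.0]]
force: [0.4, -1.0, 0.6]
opening: 0.442
grasp_force: 0.0
time_s: 13.42
position: [0.6122, -0.221, 0.1224]
tcp_rot: [[0.139, 0.99, 0.0], [0.99, -0.139, -0.0], [-0.0, 0.0, -1.0]]
force: [0.1, 0.0, -1.0]
opening: 0.448
grasp_force: 0.0
xyz [  86.3 -161.6    2.4] rot [ 3.000e-04  1.000e-04 -1.399e-01] a0 82.0 pos [ 0.6122 -0.221   0.1224] t 13.43 open 0.448 F [ 0.1  0.  -1. ] grip 0.0
```

```bash
python3 -m handwheel '[{"xyz":[22,-40,0],"delta_rot":[0,0,-0.04],"hand":-0.3},{"xyz":[44,-80,0],"delta_rot":[0,0,-0.08],"hand":-0.3},{"xyz":[66,-122,0],"delta_rot":[0,0,-0.14],"hand":-0.3},{"xyz":[86.3,-161.6,2],"delta_rot":[0,0,-0.14],"hand":-0.3},{"xyz":[86.3,-161.6,2],"delta_rot":[0,0,-0.14],"hand":-0.3}]' && python3 -m handwheel '[{"xyz":[0,0,0],"delta_rot":[0,0,0],"hand":-0.3},{"xyz":[0,0,35],"delta_rot":[0,0,0],"hand":-0.3},{"xyz":[0,0,70],"delta_rot":[0,0,0],"hand":-0.3},{"xyz":[0,0,92],"delta_rot":[0,0,0],"hand":-0.3},{"xyz":[0,0,94],"delta_rot":[0,0,0],"hand":-0.3}]' && python3 -m handwheel '[{"xyz":[0,0,0],"delta_rot":[0,0,0],"hand":1},{"xyz":[0,0,0],"delta_rot":[0,0,0],"hand":1},{"xyz":[0,0,0],"delta_rot":[0,0,0],"hand":1},{"xyz":[0,0,0],"delta_rot":[0,0,0],"hand":1},{"xyz":[0,0,0],"delta_rot":[0,0,0],"hand":1}]' && python3 -m handwheel '[{"xyz":[0,0,0],"delta_rot":[0,0,0],"hand":1},{"xyz":[0,0,-5],"delta_rot":[0,0,0],"hand":1},{"xyz":[0,0,-40],"delta_rot":[0,0,0],"hand":1},{"xyz":[0,0,-80],"delta_rot":[0,0,0],"hand":1},{"xyz":[0,0,-90],"delta_rot":[0,0,0],"hand":1}]' && python3 -c "
from h import *
step(.622,.158,.031,87.4)"
```

```text
time_s: 14.05
position: [0.459, -0.1097, 0.1184]
tcp_rot: [[-0.001, 1.0, -0.009], [1.0, 0.001, 0.005], [0.005, -0.009, -1.0]]
force: [0.8, 0.0, 0.6]
opening: 0.646
grasp_force: 0.0
time_s: 14.68
position: [0.465, -0.1138, 0.024]
tcp_rot: [[0.001, 1.0, -0.002], [1.0, -0.001, 0.001], [0.001, -0.002, -1.0]]
force: [-0.2, 0.6, 0.4]
opening: 0.651
grasp_force: 0.0
time_s: 15.3
position: [0.4646, -0.1132, 0.0261]
tcp_rot: [[-0.0, 1.0, 0.0], [1.0, 0.0, -0.0], [-0.0, 0.0, -1.0]]
force: [-0.1, -0.6, 1.1]
opening: 0.168
grasp_force: 0.0
time_s: 15.92
position: [0.4656, -0.1137, 0.1179]
tcp_rot: [[-0.0, 1.0, 0.004], [1.0, 0.0, -0.002], [-0.002, 0.004, -1.0]]
force: [0.8, 0.7, -0.9]
opening: 0.129
grasp_force: 30.0
xyz [271.8 156.1  87. ] rot [0.0039 0.0019 0.0455] a0 90.0 pos [ 0.4656 -0.1137  0.1179] t 15.93 open 0.129 F [ 0.8  0.7 -0.9] grip 30.0
```

```bash
python3 -m handwheel '[{"xyz":[45,26,0],"delta_rot":[0,0,0],"hand":1},{"xyz":[90,52,0],"delta_rot":[0,0,0],"hand":1},{"xyz":[135,78,0],"delta_rot":[0,0,0],"hand":1},{"xyz":[180,104,0],"delta_rot":[0,0,0],"hand":1},{"xyz":[225,130,0],"delta_rot":[0,0,0],"hand":1}]' && python3 -m handwheel '[{"xyz":[30,18,0],"delta_rot":[0,0,0.045],"hand":1},{"xyz":[46,28,0],"delta_rot":[0,0,0.045],"hand":1},{"xyz":[46,28,0],"delta_rot":[0,0,0.045],"hand":1},{"xyz":[46,28,0],"delta_rot":[0,0,0.045],"hand":1},{"xyz":[46,28,0],"delta_rot":[0,0,0.045],"hand":1}]' && python3 -c "
from h import *
step(.622,.158,.031,87.4)"
```

```text
time_s: 16.55
position: [0.5943, 0.1134, 0.1146]
tcp_rot: [[-0.0, 1.0, -0.002], [1.0, 0.0, -0.0], [-0.0, -0.002, -1.0]]
force: [1.3, -0.7, -0.3]
opening: 0.123
grasp_force: 30.0
time_s: 17.18
position: [0.6218, 0.1564, 0.1157]
tcp_rot: [[0.046, 0.999, -0.001], [0.999, -0.046, -0.0], [-0.0, -0.001, -1.0]]
force: [-0.4, -0.3, -0.4]
opening: 0.124
grasp_force: 30.0
xyz [ 1.7  0.3 84.7] rot [-0.0013  0.0004 -0.0011] a0 87.3 pos [0.6218 0.1564 0.1157] t 17.18 open 0.124 F [-0.4 -0.3 -0.4] grip 30.0
```

```bash
python3 -m handwheel '[{"xyz":[0,0,40],"delta_rot":[0,0,0],"hand":1},{"xyz":[0,0,72],"delta_rot":[0,0,0],"hand":1},{"xyz":[0,0,82],"delta_rot":[0,0,0],"hand":1},{"xyz":[0,0,84.5],"delta_rot":[0,0,0],"hand":1},{"xyz":[0,0,84.5],"delta_rot":[0,0,0],"hand":1}]' && python3 -m handwheel '[{"xyz":[0,0,0],"delta_rot":[0,0,0],"hand":1},{"xyz":[0,0,0],"delta_rot":[0,0,0],"hand":1},{"xyz":[0,0,0],"delta_rot":[0,0,0],"hand":0.4},{"xyz":[0,0,0],"delta_rot":[0,0,0],"hand":0.4},{"xyz":[0,0,0],"delta_rot":[0,0,0],"hand":0.4}]' && python3 -m handwheel '[{"xyz":[0,0,-25],"delta_rot":[0,0,0],"hand":0.4},{"xyz":[0,0,-80],"delta_rot":[0,0,0],"hand":0.2},{"xyz":[-20,-52,-110],"delta_rot":[0,0,0.12],"hand":-0.3},{"xyz":[-40,-104,-119],"delta_rot":[0,0,0.25],"hand":-0.3},{"xyz":[-60,-156,-119],"delta_rot":[0,0,0.304],"hand":-0.3}]' && python3 -m handwheel '[{"xyz":[0,0,0],"delta_rot":[0,0,0],"hand":-0.3},{"xyz":[0,0,0],"delta_rot":[0,0,0],"hand":-0.3},{"xyz":[0,0,0],"delta_rot":[0,0,0],"hand":-0.3},{"xyz":[0,0,0],"delta_rot":[0,0,0],"hand":-0.3},{"xyz":[0,0,0],"delta_rot":[0,0,0],"hand":-0.3}]' && python3 -c "
from h import *
snap('wrist','w5.png')
step(.463,.114,.012,70)"
```

```text
time_s: 17.8
position: [0.6234, 0.1577, 0.0324]
tcp_rot: [[0.045, 0.999, 0.002], [0.999, -0.045, 0.0], [0.0, 0.002, -1.0]]
force: [0.1, -0.3, -1.0]
opening: 0.124
grasp_force: 30.0
time_s: 18.42
position: [0.6226, 0.1578, 0.0314]
tcp_rot: [[0.045, 0.999, 0.0], [0.999, -0.045, 0.0], [0.0, 0.0, -1.0]]
force: [0.5, -0.2, 0.2]
opening: 0.289
grasp_force: 0.0
time_s: 19.05
position: [0.4631, 0.1045, 0.1515]
tcp_rot: [[0.344, 0.939, 0.003], [0.939, -0.344, -0.0], [0.001, 0.003, -1.0]]
force: [-0.1, -1.0, -0.3]
opening: 0.618
grasp_force: 0.0
time_s: 19.68
position: [0.4645, 0.105, 0.1501]
tcp_rot: [[0.342, 0.94, 0.0], [0.94, -0.342, 0.0], [0.0, 0.0, -1.0]]
force: [-0.1, 0.3, -0.3]
opening: 0.649
grasp_force: 0.0
xyz [  8.   -4.3 138.1] rot [-0.      0.      0.0003] a0 70.0 pos [0.4643 0.105  0.1501] t 19.73 open 0.646 F [ 0.4 -0.1  0.4] grip 0.0
```

View pics/w5.png

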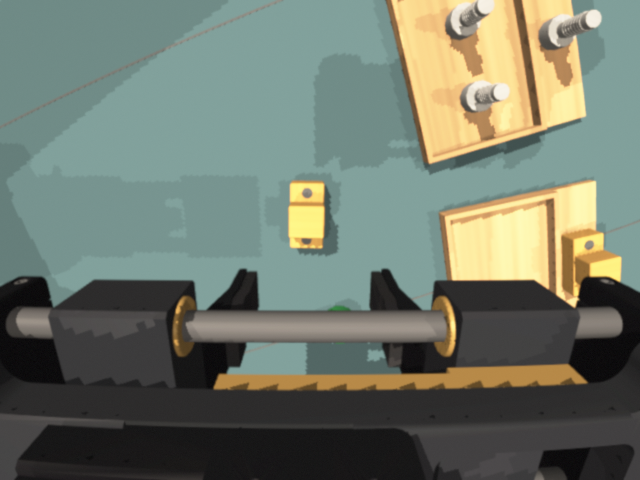

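Both screws stand in their tray at (470,20) and (485,97). The jaw is aligned with the tool, its block top centred at (307,222). The jaw tray's front-left corner is at (441,212) and back-left at (595,181).

```bash
python3 - <<'E'
from h import *
f='w5.png'
p=ray(f,(307.5,222),.038);q=ray(f,(307,215),.018);print(p,q)
print(ray(f,(290,181),.018),ray(f,(290,249),.018))
step(*((p+q)/2)[:2],.012,70)
a=np.radians(-7);R=np.array([[np.cos(a),-np.sin(a)],[np.sin(a),np.cos(a)]])
A=ray(f,(441,212),.016);B=ray(f,(595,181),.008);print(A,B,np.degrees(np.arctan2(*(B-A)[1::-1])),A[:2]+R@[.05,-.07],B[:2]-R@[.09,.07])
E
```

```text
[0.46135869 0.11421395 0.038     ] [0.46094661 0.11529101 0.018     ]
[0.45777281 0.14655826 0.018     ] [0.4369304  0.09222919 0.018     ]
xyz [  8.1  -6.3 138.1] rot [-0.      0.      0.0003] a0 70.0 pos [0.4643 0.105  0.1501] t 19.73 open 0.646 F [ 0.4 -0.1  0.4] grip 0.0
[0.56783935 0.07893135 0.016     ] [0.70775931 0.05658695 0.008     ] -9.073189283901012 [0.6089358  0.00335965] [ 0.6098993  -0.00192304]
```

```bash
python3 -m handwheel '[{"xyz":[8,-6.3,45],"delta_rot":[0,0,0.01],"hand":-0.3},{"xyz":[8,-6.3,90],"delta_rot":[0,0,0.01],"hand":-0.3},{"xyz":[8,-6.3,125],"delta_rot":[0,0,0.01],"hand":-0.3},{"xyz":[8,-6.3,137],"delta_rot":[0,0,0.01],"hand":-0.3},{"xyz":[8,-6.3,138],"delta_rot":[0,0,0.01],"hand":-0.3}]' && python3 -m handwheel '[{"xyz":[0,0,0],"delta_rot":[0,0,0],"hand":1},{"xyz":[0,0,0],"delta_rot":[0,0,0],"hand":1},{"xyz":[0,0,0],"delta_rot":[0,0,0],"hand":1},{"xyz":[0,0,0],"delta_rot":[0,0,0],"hand":1},{"xyz":[0,0,0],"delta_rot":[0,0,0],"hand":1}]' && python3 -m handwheel '[{"xyz":[0,0,-5],"delta_rot":[0,0,0],"hand":1},{"xyz":[0,0,-35],"delta_rot":[0,0,0],"hand":1},{"xyz":[0,0,-70],"delta_rot":[0,0,0],"hand":1},{"xyz":[0,0,-98],"delta_rot":[0,0,0],"hand":1},{"xyz":[0,0,-98],"delta_rot":[0,0,0],"hand":1}]' && python3 -c "
from h import *
step(.609,-.0005,.11,82.5)"
```

```text
time_s: 20.35
position: [0.4608, 0.1146, 0.0119]
tcp_rot: [[0.351, 0.936, -0.001], [0.936, -0.351, -0.0], [-0.0, -0.001, -1.0]]
force: [0.4, 0.3, 0.8]
opening: 0.649
grasp_force: 0.0
time_s: 20.98
position: [0.4613, 0.1146, 0.0129]
tcp_rot: [[0.351, 0.936, 0.001], [0.936, -0.351, 0.0], [0.001, 0.001, -1.0]]
force: [0.9, 0.2, 6.4]
opening: 0.322
grasp_force: 30.0
time_s: 21.6
position: [0.4617, 0.1147, 0.1116]
tcp_rot: [[0.351, 0.936, 0.004], [0.936, -0.351, 0.0], [0.001, 0.004, -1.0]]
force: [-0.7, -0.3, -3.4]
opening: 0.326
grasp_force: 30.0
xyz [-56.1 178.3   2.2] rot [ 0.0038 -0.001  -0.228 ] a0 69.4 pos [0.4617 0.1147 0.1116] t 21.6 open 0.326 F [-0.7 -0.3 -3.4] grip 30.0
```

```bash
python3 -m handwheel '[{"xyz":[-14,45,0],"delta_rot":[0,0,-0.06],"hand":1},{"xyz":[-28,90,0],"delta_rot":[0,0,-0.12],"hand":1},{"xyz":[-42,135,0],"delta_rot":[0,0,-0.18],"hand":1},{"xyz":[-56,180,0],"delta_rot":[0,0,-0.228],"hand":1},{"xyz":[-56,180,0],"delta_rot":[0,0,-0.228],"hand":1}]' && python3 -m handwheel '[{"xyz":[0,0,0],"delta_rot":[0,0,0],"hand":1},{"xyz":[0,0,0],"delta_rot":[0,0,0],"hand":1},{"xyz":[0,0,0],"delta_rot":[0,0,0],"hand":1},{"xyz":[0,0,0],"delta_rot":[0,0,0],"hand":1},{"xyz":[0,0,0],"delta_rot":[0,0,0],"hand":1}]' && python3 -c "
from h import *
snap('wrist','w6.png')
step(.6105,-.001,.0168,82.5)"
```

```text
time_s: 22.22
position: [0.6125, -0.0039, 0.1083]
tcp_rot: [[0.134, 0.991, 0.002], [0.991, -0.134, -0.001], [-0.001, 0.002, -1.0]]
force: [0.6, 1.1, -4.3]
opening: 0.319
grasp_force: 30.0
time_s: 22.85
position: [0.6096, -0.0008, 0.1105]
tcp_rot: [[0.13, 0.991, 0.0], [0.991, -0.13, -0.0], [-0.0, 0.0, -1.0]]
force: [-0.3, 0.8, -2.9]
opening: 0.32
grasp_force: 30.0
xyz [ 0.1  0.8 93.7] rot [0.0003 0.     0.0001] a0 82.5 pos [ 0.6096 -0.0009  0.1105] t 22.9 open 0.324 F [-0.1  0.4 -2.7] grip 30.0
```

View pics/w6.png

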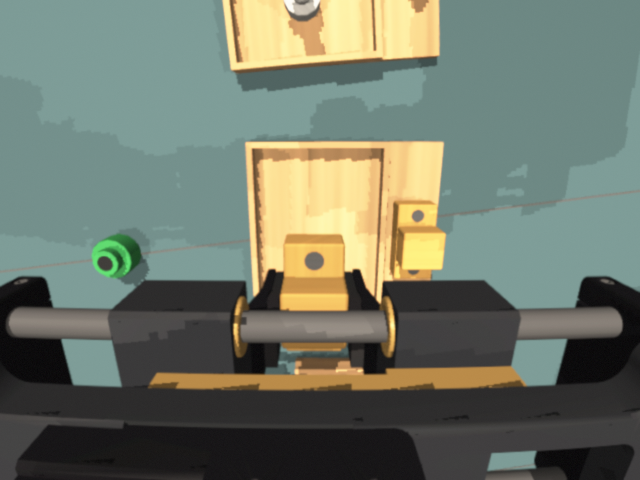

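The jaw is held over its tray. The tray's front-left corner is at (246,142), back-left at (443,142), and the specimen's block top at (422,248). The right seal's neck is at (105,263).

```bash
python3 - <<'E'
from h import *
f='w6.png'
A=ray(f,(246,142),.016);B=ray(f,(443,142),.008);C=ray(f,(422,248),.046)
a=np.radians(-7.5);R=np.array([[np.cos(a),-np.sin(a)],[np.sin(a),np.cos(a)]])
print(np.degrees(np.arctan2(*(B-A)[1::-1])),A[:2]+R@[.05,-.07],B[:2]-R@[.09,.07],C[:2]-R@[.07,0])
print(ray(f,(105,263),.026),ray(f,(116,256),.012))
E
```

```text
-7.360366630643399 [ 0.61146281 -0.00210506] [ 0.61004108 -0.00157739] [0.60952603 0.00179503]
[0.45307085 0.00330745 0.026     ] [0.45398732 0.00363028 0.012     ]
```

```bash
python3 -m handwheel '[{"xyz":[0,1,40],"delta_rot":[0,0,0],"hand":1},{"xyz":[0,1,75],"delta_rot":[0,0,0],"hand":1},{"xyz":[0,1,89],"delta_rot":[0,0,0],"hand":1},{"xyz":[0,1,93],"delta_rot":[0,0,0],"hand":1},{"xyz":[0,1,93.7],"delta_rot":[0,0,0],"hand":1}]' && python3 -m handwheel '[{"xyz":[0,0,0],"delta_rot":[0,0,0],"hand":1},{"xyz":[0,0,0],"delta_rot":[0,0,0],"hand":1},{"xyz":[0,0,0],"delta_rot":[0,0,0],"hand":0.1},{"xyz":[0,0,0],"delta_rot":[0,0,0],"hand":0.1},{"xyz":[0,0,0],"delta_rot":[0,0,0],"hand":0.1}]' && python3 -m handwheel '[{"xyz":[0,0,-25],"delta_rot":[0,0,0],"hand":0.1},{"xyz":[0,0,-75],"delta_rot":[0,0,0],"hand":0.1},{"xyz":[-5,-52,-94],"delta_rot":[0,0,-0.06],"hand":-0.3},{"xyz":[-11,-104,-94],"delta_rot":[0,0,-0.131],"hand":-0.3},{"xyz":[-16,-156,-94],"delta_rot":[0,0,-0.131],"hand":-0.3}]' && python3 -m handwheel '[{"xyz":[0,0,0],"delta_rot":[0,0,0],"hand":-0.3},{"xyz":[0,0,0],"delta_rot":[0,0,0],"hand":-0.3},{"xyz":[0,0,0],"delta_rot":[0,0,0],"hand":-0.3},{"xyz":[0,0,0],"delta_rot":[0,0,0],"hand":-0.3},{"xyz":[0,0,0],"delta_rot":[0,0,0],"hand":-0.3}]' && python3 -c "
from h import *
snap('wrist','w7.png')
step(.4535,.0033,.012,90)"
```

```text
time_s: 23.52
position: [0.6116, -0.0014, 0.0176]
tcp_rot: [[0.131, 0.991, 0.002], [0.991, -0.131, -0.0], [-0.0, 0.002, -1.0]]
force: [0.8, 0.2, -3.5]
opening: 0.316
grasp_force: 30.0
time_s: 24.15
position: [0.6109, -0.0013, 0.0169]
tcp_rot: [[0.131, 0.991, 0.001], [0.991, -0.131, -0.0], [-0.0, 0.001, -1.0]]
force: [0.0, 0.3, -1.3]
opening: 0.439
grasp_force: 0.0
time_s: 24.78
position: [0.4527, 0.0033, 0.1113]
tcp_rot: [[-0.001, 1.0, 0.002], [1.0, 0.001, -0.001], [-0.001, 0.002, -1.0]]
force: [0.2, -0.2, -0.1]
opening: 0.631
grasp_force: 0.0
time_s: 25.4
position: [0.4544, 0.0032, 0.1104]
tcp_rot: [[-0.0, 1.0, 0.0], [1.0, 0.0, -0.0], [-0.0, 0.0, -1.0]]
force: [-0.3, 0.7, 0.1]
opening: 0.647
grasp_force: 0.0
xyz [ 0.1 -0.7 98.4] rot [ 0.0001 -0.      0.0001] a0 90.0 pos [0.4542 0.0032 0.1104] t 25.45 open 0.652 F [-0.1 -0.2  0.5] grip 0.0
```

View pics/w7.png

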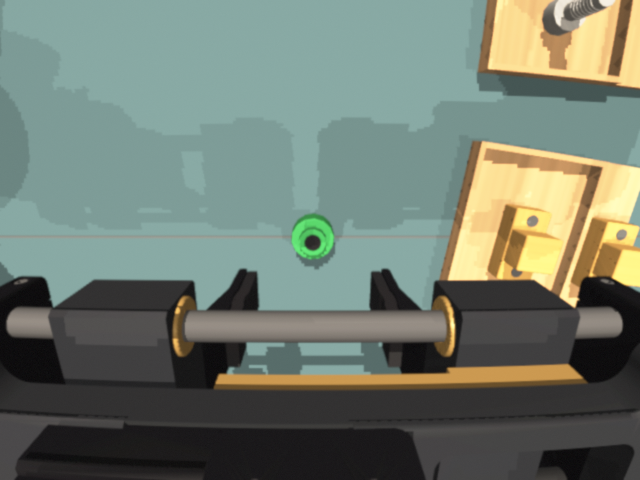

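The jaw sits flat in its tray at (530,245). The seal's neck is at (312,242), so it needs a shift of about -2.5 mm along tool y.

```bash
python3 -m handwheel '[{"xyz":[0.4,-2.5,40],"delta_rot":[0,0,0],"hand":-0.3},{"xyz":[0.4,-2.5,75],"delta_rot":[0,0,0],"hand":-0.3},{"xyz":[0.4,-2.5,95],"delta_rot":[0,0,0],"hand":-0.3},{"xyz":[0.4,-2.5,98.3],"delta_rot":[0,0,0],"hand":-0.3},{"xyz":[0.4,-2.5,98.3],"delta_rot":[0,0,0],"hand":-0.3}]' && python3 -m handwheel '[{"xyz":[0,0,0],"delta_rot":[0,0,0],"hand":1},{"xyz":[0,0,0],"delta_rot":[0,0,0],"hand":1},{"xyz":[0,0,0],"delta_rot":[0,0,0],"hand":1},{"xyz":[0,0,0],"delta_rot":[0,0,0],"hand":1},{"xyz":[0,0,0],"delta_rot":[0,0,0],"hand":1}]' && python3 -m handwheel '[{"xyz":[0,0,-5],"delta_rot":[0,0,0],"hand":1},{"xyz":[0,0,-40],"delta_rot":[0,0,0],"hand":1},{"xyz":[0,0,-80],"delta_rot":[0,0,0],"hand":1},{"xyz":[0,0,-100],"delta_rot":[0,0,0],"hand":1},{"xyz":[0,0,-100],"delta_rot":[0,0,0],"hand":1}]' && python3 -m handwheel '[{"xyz":[-40,42,0],"delta_rot":[0,0,0.035],"hand":1},{"xyz":[-80,84,0],"delta_rot":[0,0,0.07],"hand":1},{"xyz":[-120,126,0],"delta_rot":[0,0,0.105],"hand":1},{"xyz":[-161,169,0],"delta_rot":[0,0,0.14],"hand":1},{"xyz":[-161,169,0],"delta_rot":[0,0,0.14],"hand":1}]' && python3 -m handwheel '[{"xyz":[0,0,0],"delta_rot":[0,0,0],"hand":1},{"xyz":[0,0,0],"delta_rot":[0,0,0],"hand":1},{"xyz":[0,0,0],"delta_rot":[0,0,0],"hand":1},{"xyz":[0,0,0],"delta_rot":[0,0,0],"hand":1},{"xyz":[0,0,0],"delta_rot":[0,0,0],"hand":1}]' && python3 -c "
from h import *
step(.6214,-.158,.0168,82)"
```

```text
time_s: 26.08
position: [0.4516, 0.0037, 0.0124]
tcp_rot: [[-0.0, 1.0, 0.0], [1.0, 0.0, -0.0], [-0.0, 0.0, -1.0]]
force: [-0.9, 0.0, 0.2]
opening: 0.654
grasp_force: 0.0
time_s: 26.7
position: [0.4517, 0.0036, 0.0127]
tcp_rot: [[-0.0, 1.0, 0.001], [1.0, 0.0, -0.0], [-0.0, 0.001, -1.0]]
force: [0.7, 0.0, 6.1]
opening: 0.355
grasp_force: 30.0
time_s: 27.32
position: [0.4521, 0.0035, 0.1135]
tcp_rot: [[-0.0, 1.0, 0.003], [1.0, 0.0, -0.001], [-0.001, 0.003, -1.0]]
force: [0.4, -0.1, 0.3]
opening: 0.36
grasp_force: 30.0
time_s: 27.95
position: [0.6235, -0.1613, 0.1106]
tcp_rot: [[0.143, 0.99, 0.003], [0.99, -0.143, -0.002], [-0.001, 0.003, -1.0]]
force: [-1.3, 0.7, -0.1]
opening: 0.357
grasp_force: 30.0
time_s: 28.58
position: [0.6203, -0.157, 0.1125]
tcp_rot: [[0.139, 0.99, 0.0], [0.99, -0.139, -0.0], [-0.0, 0.0, -1.0]]
force: [0.4, 0.2, 0.3]
opening: 0.356
grasp_force: 30.0
xyz [-0.8  1.2 95.7] rot [0.0003 0.0001 0.    ] a0 82.0 pos [ 0.6203 -0.157   0.1125] t 28.57 open 0.356 F [0.4 0.2 0.3] grip 30.0
```

```bash
python3 -m handwheel '[{"xyz":[-0.8,1.2,40],"delta_rot":[0,0,0],"hand":1},{"xyz":[-0.8,1.2,75],"delta_rot":[0,0,0],"hand":1},{"xyz":[-0.8,1.2,90],"delta_rot":[0,0,0],"hand":1},{"xyz":[-0.8,1.2,95],"delta_rot":[0,0,0],"hand":1},{"xyz":[-0.8,1.2,95.6],"delta_rot":[0,0,0],"hand":1}]' && python3 -m handwheel '[{"xyz":[0,0,0],"delta_rot":[0,0,0],"hand":1},{"xyz":[0,0,0],"delta_rot":[0,0,0],"hand":1},{"xyz":[0,0,0],"delta_rot":[0,0,0],"hand":0.1},{"xyz":[0,0,0],"delta_rot":[0,0,0],"hand":0.1},{"xyz":[0,0,0],"delta_rot":[0,0,0],"hand":0.1}]' && python3 -m handwheel '[{"xyz":[0,0,-25],"delta_rot":[0,0,0],"hand":0.1},{"xyz":[0,0,-75],"delta_rot":[0,0,0],"hand":0.1},{"xyz":[0,0,-125],"delta_rot":[0,0,0],"hand":0.1},{"xyz":[0,-50,-165],"delta_rot":[0,0,0],"hand":0.1},{"xyz":[0,-100,-165],"delta_rot":[0,0,0],"hand":0.1}]' && python3 -m handwheel '[{"xyz":[-40,-30,0],"delta_rot":[0,0,0],"hand":0.1},{"xyz":[-80,-40,0],"delta_rot":[0,0,0],"hand":0.1},{"xyz":[-120,-50,0],"delta_rot":[0,0,0],"hand":0.1},{"xyz":[-120,-50,0],"delta_rot":[0,0,0],"hand":0.1},{"xyz":[-120,-50,0],"delta_rot":[0,0,0],"hand":0.1}]' && python3 -c "
from h import *
a=snap('top','t9.png')
cv2.imwrite('pics/c9.png',cv2.resize(a[140:310,100:560,::-1],None,fx=1.7,fy=1.7,interpolation=cv2.INTER_CUBIC))"
```

```text
time_s: 29.2
position: [0.6222, -0.1586, 0.0175]
tcp_rot: [[0.139, 0.99, 0.002], [0.99, -0.139, -0.001], [-0.001, 0.002, -1.0]]
force: [-0.2, -0.1, 0.1]
opening: 0.355
grasp_force: 30.0
time_s: 29.82
position: [0.6215, -0.1583, 0.0167]
tcp_rot: [[0.14, 0.99, 0.0], [0.99, -0.14, -0.0], [-0.0, 0.0, -1.0]]
force: [-0.0, -0.2, -0.1]
opening: 0.448
grasp_force: 0.0
time_s: 30.45
position: [0.5239, -0.1453, 0.185]
tcp_rot: [[0.139, 0.99, 0.008], [0.99, -0.139, -0.004], [-0.003, 0.008, -1.0]]
force: [-0.2, -0.3, 0.6]
opening: 0.45
grasp_force: 0.0
time_s: 31.08
position: [0.456, -0.2556, 0.1816]
tcp_rot: [[0.14, 0.99, -0.0], [0.99, -0.14, 0.001], [0.001, -0.0, -1.0]]
force: [0.4, -0.2, -0.7]
opening: 0.452
grasp_force: 0.0
```

View pics/c9.png

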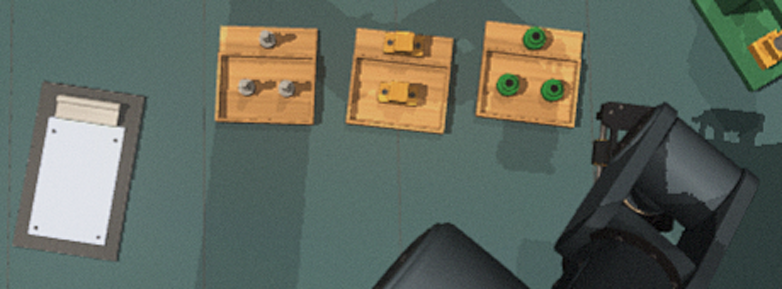

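All five parts stand upright in the matching trays: screws at (247,88) and (288,88), jaw at (400,93), seals at (508,85) and (553,90). The clip board has not moved; the arm hides the tea glass here, but no move went near it.

```bash
python3 -c "
from rig import workorder
print(workorder.hand_in())"
```

```text
the job is handed in; nothing more can be done
None
```

I sorted all five parts upright into their matching trays and handed the job in at about 31 s; the clip board didn't move, and the tea glass was hidden by the arm in the last picture but no move went near it.

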